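Fit the filter cell to the microscope lamp port and hold it home

ROBOT

A 7-joint arm with a two-finger parallel gripper is mounted at the origin on the work surface. World frame = base frame: x ahead of the robot, y to its left, z up, the work surface at z = 0. Lengths are in m, angles in rad, forces in N, time in s.
With the tool pointing down it reaches from about 0.4 to 0.85 m from the base axis. Payload 4.5 kg.
Tool frame: the origin (TCP) lies at the centre of the arm's flange, where the gripper is bolted on; the fingertips stand nose_length ahead of it and the grasp point (between the pads) lies 147 mm ahead of it (nose_length is the distance from the TCP to the fingertips, in m); z points along the fingers, y is the line along which they close (so a half turn about z gives the same grasp; the last joint's range is limited). The gripper opens to 88 mm and grips with 3 to 60 N. Pads are 18 mm wide; open, the fingers measure 123 mm over their backs; the gripper's body (75 mm by 187 mm) begins 45 mm behind the grasp point.
Start: joints at [-1.287, 0.689, -0.195, 1.565, 0.157, 0.902, -0.215], TCP at [0.154, 0.606, 0.405] pointing down, gripper open.
Joint ranges: [-3.01, 3.01], [-0.46, 2.08], [-1.47, 1.51], [0.13, 2.56], [-1, 4.14], [0.04, 2.09], [-2.66, 2.66]. Speed limits (rad/s): [2.57, 2.57, 3.14, 3.14, 3.14, 3.14, 3.14].

INTERFACE

Orientations are given as a unit quaternion [x, y, z, w].
In Python, from plant import * gives the robot as it stands.
- The arm moves only by the tool play_rows, never from a script. Its argument "rows" is a list that holds one entry, the list of rows, each a list of 6 numbers: the shift along the tool's x, y, z normalised to -1 to 1, where 1 is 0.5 m, then the turn, a rotation vector about the tool's x, y, z normalised to -1 to 1, where 1 is 0.5 rad. A call has 1 to 20 rows; each row is the pose to reach, as a shift and turn from the pose commanded when the call began, along the tool's axes at that moment; what a row does not reach only later rows make up. A row lasts 1/12 s, in which the tool goes at most 41.7 mm and 7.16 degrees, less where a joint would pass 70% of its speed; a pose out of reach is approached as far as the arm can. A call with a number of a shift or a turn outside -1 to 1 is refused whole. A call with a gripper value outside its range is refused whole. "claw" is the closure, from 0 (fully open) to 1 (shut), set as the call begins (left out, the last holds). The fingers move at their own pace and stop on an object; "squeeze" is the grip in N (left out, the last holds). Time passes only in rows, so rows that repeat a pose let the fingers close. It gives the time, the measured TCP pose, the force, the opening and the grip force at its end, in the units of the state.
- get_state(): the state, without advancing time (a new reading comes with each control period).
- snapshot(name): name is "scene" or "top" or "wrist"; returns a dict with "pixels" (400x640x3 uint8, blue, green, red), "camera_matrix" (3x3 intrinsics, pixels), "world_to_cam" (4x4, takes a point from world to camera coordinates); the wrist camera has in their place "mount" (4x4, takes a point from camera to tool coordinates, whose origin is the TCP and whose axes are the flange's). Camera axes: x right, y down, z forward; pixel columns grow to the right and rows downward; lengths in m; the calibration is good to about 2 mm. The wrist camera is an equidistant fisheye: a pixel r from the principal point sees the ray r / f radians off the axis. A picture is of the moment at which its call begins: read the wrist's pose just before it. There is no depth.
- finish_job(): hands the job in; it is judged then, once.
The state is a dict: "clock": time; "q": joint angles; "qd": joint speeds; "joint_torque": joint torques, N m; "tool_pos": TCP position; "eef_rot": TCP orientation; "contact_force": force on the tool from outside, world axes, zero at the start; "moment": the same for the moment, N m; "opening": opening from 0.0 (shut) to 1.0 (fully open); "finger_force": force on a finger pad.
Only numpy, scipy, OpenCV 4.12 (cv2) and the standard library are available. Lean on these libraries where they do the work, as an engineer would, in place of code of your own. Each camera call takes 0.05 s, during which the arm holds its last target. There are 200 camera calls.

TASK

Slide the knurled filter cell along its storage dock, out from under the blue lips, and put it flange down over the lamp port of the white microscope foot. Turn it until the keyways hidden inside it drop over the port's pins, then push it fully home against the port's spring, flange flat on the foot, and finish while still holding it pushed home with the gripper. Leave the eyepiece, the flask and the slide box where they stand.

Things in the scene. Friction and masses are not known exactly. Their poses are not given: they have to be found in the camera images.
- filter_cell: Loose filter cell, 160 g give or take 30 %, 52 mm high: dark knurled collar 48 mm in diameter on a bright flange 62 mm in diameter, 6 mm thick. Origin: centre of its underside; z up its axis. A blind bore, 37 mm wide, 34 mm deep, opens downwards; 3 hidden keyways, 8 mm wide, 120 degrees apart, run its full depth. Their angle is not told: a turn of 120 degrees is sure to find them.
- cell_top (a point): Centre of the filter cell's flat top (blue disc), 52 mm above its underside. The collar is round and can be gripped across its diameter at any yaw, from just above the flange (in the dock, from 14 mm, just above the lips) to its top.
- dock: Grey fixed storage dock. Origin: on the bench, on the lane's centre line. Floor 10 mm above the bench, from x = -140 to +70 mm in the dock's frame, 110 mm wide. Two blue lips (x = -60 to +70 mm) overhang the lane, leaving a slot 53 mm wide along x; undersides 18.5 mm, tops 23.5 mm above the bench. They hold the cell's flange down. Lane 66 mm wide, closed at x = +60 mm, open at its -x end.
- dock_mouth (a point): Point on the dock's floor, on the lane's centre line, 100 mm from the dock's origin towards its -x end: with its underside centre here the cell still stands on the floor and its flange is 9 mm clear of the lips, so it can be lifted. The cell must be slid in the dock's -x direction to get here.
- foot: White fixed microscope foot without arm and stage. Origin: on the bench below the lamp port's axis; z up. Main block 125 mm (x) by 150 mm (y), centred there, top 45 mm above the bench; a tail 110 mm wide runs back to x = -150 mm, carrying a white stub 79 mm high from x = -145 to -99 mm with a black knob on each side, out to y = 51 mm either way.
- port_seat (a point): Centre of the lamp port on the foot's top face, 45 mm above the bench, where the cell's underside lies flat when home; z up. An aluminium spigot 35.5 mm in diameter stands here, straight for 26 mm, then tapering to 27 mm at its top, 32 mm above the seat. It enters the cell's bore.
- port_pins (a point): Point on the port's axis, 12 mm above the seat, level with the tops of 3 fixed round brass pins on the spigot: 120 degrees apart, 4 mm thick, reaching 21 mm from the axis. While the keyways miss the pins the cell's underside rests here, 12 mm above the seat; the keyways pass the pins within about 0.1 rad either side of true.
- plunger (a joint): Spring plunger in the spigot's middle, an amber disc 18 mm in diameter, top 42 mm above the seat when free (0). Value in m, growing as it is pressed down; the cell pressed home pushes it to 0.008. It takes 4 N to start and 10 N at 0.008. Without a push it holds the cell, its keyways over the pins, about 8 mm off the seat.
- eyepiece: Bystander: black eyepiece standing upright, 34 mm in diameter, 50 mm high. Origin: centre of its underside.
- flask: Bystander: conical glass flask, 68 mm in diameter at the foot, 90 mm high. Origin: centre of its underside.
- slide_box: Bystander: wooden box for slides, 90 x 85 x 32 mm. Origin: centre of its underside.

How it is judged:
By the outcome, as a careful person would: the job done as asked, in the order asked, and still so for the second after the job is handed in, while the arm keeps its last pose, push and grip.
It also fails if it takes over 64 s, if anything falls off the work surface, if the arm or the gripper's body presses on something with over 40 N, if the wrist force passes 120 N, or if a joint passes its speed limit or range.

## Working session

There is one attempt and no reset: what is moved stays moved. The work goes in short steps, Python scripts to look and compute and a tool call to move; the robot and the scene stay as the last step left them, time stands still between calls to the robot, and variables do not carry over. Pictures are saved under pics/ and viewed, at most 10 in all, crops included, and the job is handed in when it is done.

Besides the shell and the picture viewer there is one more tool, called after "Call:" as name([rows], argument=value, ...), one row to a line, values as JSON. play_rows: Moves the arm, as the interface text tells. Its arguments: {"type":"object","properties":{"rows":{"type":"array"},"claw":{"type":"number"},"squeeze":{"type":"number"}},"required":["rows"]}

```bash
ls; mkdir -p pics
python3 - <<'E'
from plant import *
import cv2
s=get_state(); print(s)
try: print(nose_length)
except Exception as e: print(e)
for n in("scene","top"):
    d=snapshot(n); cv2.imwrite(f"pics/{n}0.png",d["pixels"]); print(n,d["camera_matrix"].tolist() if hasattr(d["camera_matrix"],'tolist') else d["camera_matrix"],d["world_to_cam"])
E
```

```text
pics
{'clock': 0.0, 'q': array([-1.28716602,  0.68995944, -0.19452232,  1.56636287,  0.15730948,
        0.90249791, -0.21514723]), 'qd': array([-0.00112734, -0.00145635,  0.00030811, -0.00121191,  0.0006472 ,
       -0.00056071, -0.00029674]), 'joint_torque': array([ 2.12460700e-04, -5.27557003e+01, -1.26678083e+00, -1.53426272e+01,
       -5.25840896e-02,  6.43188134e-03,  1.70879107e-04]), 'tool_pos': array([0.15446573, 0.60526284, 0.40392027]), 'eef_rot': array([ 1.24564796e-01,  9.92211051e-01, -9.15986800e-04, -4.50717119e-05]), 'contact_force': array([-0.42253346,  0.56715735,  0.03030756]), 'moment': array([-0.02162947,  0.0141109 , -0.01643142]), 'finger_force': 0.0, 'opening': 0.9980179738067919}
0.166
scene [[463.8961016918748, 0.0, 321.56828365409933], [0.0, 463.8961016918748, 200.9823087085235], [0.0, 0.0, 1.0]] [[ 0.76852434  0.63970385 -0.01221966 -0.42710225]
 [ 0.40526956 -0.50148197 -0.76437714 -0.19179956]
 [-0.49510294  0.58249019 -0.6446536   1.40754846]
 [ 0.          0.          0.          1.        ]]
top [[404.42806810707435, 0.0, 318.1674235695858], [0.0, 404.42806810707435, 196.72985631890344], [0.0, 0.0, 1.0]] [[-0.01385477 -0.99942352  0.03099462 -0.02884516]
 [-0.99683727  0.01137976 -0.07865082  0.58353409]
 [ 0.07825277 -0.03198628 -0.99642028  0.79586281]
 [ 0.          0.          0.          1.        ]]
```

View pics/scene0.png

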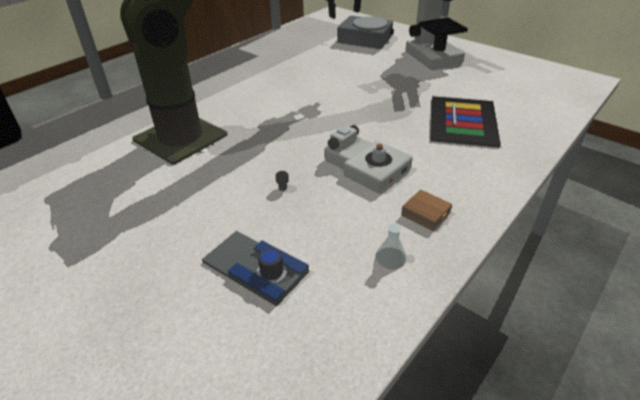

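View pics/top0.png

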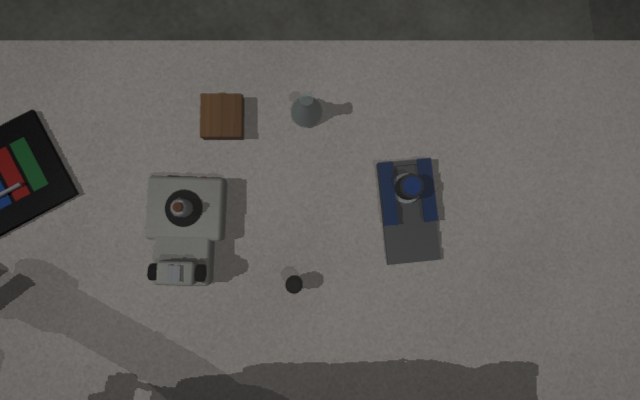

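The scene image shows the dock at lower centre (cell at 270,262), with the foot at (375,160). The top image shows the cell's blue disc at about (412,186), dock open end at (387–440, 262), port plunger at (179,207), eyepiece (294,284), flask (307,110) and box (222,116).

```bash
cat > h.py <<'E'
from plant import *
import cv2, numpy as np
def ray(d,uv,z):
    K=np.array(d["camera_matrix"]);T=np.array(d["world_to_cam"]);R=T[:3,:3];c=-R.T@T[:3,3]
    v=R.T@np.linalg.solve(K,[uv[0],uv[1],1.]); return c+v*(z-c[2])/v[2]
def tri(a,ua,b,ub):
    A=[]
    for d,u in((a,ua),(b,ub)):
        P=np.array(d["camera_matrix"])@np.array(d["world_to_cam"])[:3]
        A+=[u[0]*P[2]-P[0],u[1]*P[2]-P[1]]
    A=np.array(A); return np.linalg.lstsq(A[:,:3],-A[:,3],rcond=None)[0]
def proj(d,p):
    T=np.array(d["world_to_cam"]);c=T[:3,:3]@np.array(p)+T[:3,3];c=np.array(d["camera_matrix"])@c;return c[:2]/c[2]
E
python3 - <<'E'
from h import *
d=snapshot("top");s=snapshot("scene")
def comps(d,m,mn=15):
    n,l,st,c=cv2.connectedComponentsWithStats(m.astype(np.uint8))
    return [(c[i].round(1).tolist(),st[i].tolist()) for i in range(1,n) if st[i][4]>mn]
for n,i in(("top",d),("scene",s)):
    im=i["pixels"];h=cv2.cvtColor(im,cv2.COLOR_BGR2HSV)
    blue=(h[...,0]>105)&(h[...,0]<130)&(h[...,1]>110)&(h[...,2]>40)
    amb=(h[...,0]<18)&(h[...,1]>90)&(h[...,2]>50)
    print(n,"blue",comps(i,blue),"amber",comps(i,amb,4))
    if n=="top":
        cs,_=cv2.findContours(blue.astype(np.uint8),0,1)
        for c in cs:
            if len(c)>20: print("rect",cv2.boxPoints(cv2.minAreaRect(c)).round(1).tolist())
    cv2.imwrite(f"pics/{n}1.png",cv2.resize(im[140:290,120:460] if n=="top" else im[110:310,190:430],None,fx=2.3 if n=="top" else 2.9,fy=2.3 if n=="top" else 2.9,interpolation=cv2.INTER_CUBIC))
for uv in[(387,264),(440,259)]: print("dockend",ray(d,uv,.01))
for uv in[(377,162),(432,158)]: print("lip far",ray(d,uv,.0235))
print("cell",ray(d,(411.5,185.5),.062),"cell scene",ray(s,(270,256),.062))
print("plunger",ray(d,(179,207),.087))
for uv in[(149,177),(224,178),(224,240),(147,238)]: print("foot",ray(d,uv,.045))
E
```

```text
top blue [([388.3, 198.7], [380, 163, 18, 62, 624]), ([424.3, 170.6], [419, 164, 13, 13, 67]), ([411.8, 185.4], [403, 177, 18, 18, 259]), ([1.4, 186.1], [0, 180, 5, 12, 38]), ([4.7, 201.2], [0, 194, 12, 16, 127]), ([429.2, 208.3], [422, 194, 15, 27, 311])] amber [([220.7, 115.3], [200, 93, 42, 45, 1795]), ([11.6, 174.4], [0, 147, 30, 54, 735]), ([177.1, 206.7], [173, 203, 9, 9, 64])]
rect [[421.29998779296875, 195.3000030517578], [434.0, 193.89999389648438], [436.79998779296875, 219.60000610351562], [424.1000061035156, 221.0]]
rect [[-4.800000190734863, 199.39999389648438], [7.199999809265137, 193.39999389648438], [12.0, 203.0], [0.0, 209.0]]
rect [[0.0, 191.0], [0.0, 180.0], [4.0, 180.0], [4.0, 191.0]]
rect [[403.0, 177.0], [420.0, 177.0], [420.0, 194.0], [403.0, 194.0]]
rect [[417.8999938964844, 173.8000030517578], [419.6000061035156, 163.60000610351562], [432.70001220703125, 165.8000030517578], [431.0, 176.0]]
rect [[378.3999938964844, 163.6999969482422], [391.20001220703125, 162.39999389648438], [397.3999938964844, 223.60000610351562], [384.5, 224.89999389648438]]
scene blue [([4
[... 1106 characters left out ...]
120, 51, 18, 264]), ([619.5, 140.8], [619, 139, 2, 4, 6]), ([623.1, 142.1], [622, 141, 4, 3, 8]), ([632.2, 143.7], [627, 141, 11, 7, 30]), ([379.3, 146.0], [377, 145, 5, 3, 13]), ([427.5, 205.9], [404, 191, 47, 31, 827])]
dockend [ 0.44471421 -0.17543354  0.01      ]
dockend [ 0.45306682 -0.285154    0.01      ]
lip far [ 0.65311111 -0.15779404  0.0235    ]
lip far [ 0.66043604 -0.27183464  0.0235    ]
cell [ 0.59996355 -0.21720878  0.062     ] cell scene [ 0.59968611 -0.2158167   0.062     ]
plunger [0.56206095 0.22290745 0.087     ]
foot [0.62388178 0.29469818 0.045     ]
foot [0.62046301 0.14910296 0.045     ]
foot [0.49924043 0.14857735 0.045     ]
foot [0.50525835 0.29630101 0.045     ]
```

View pics/top1.png

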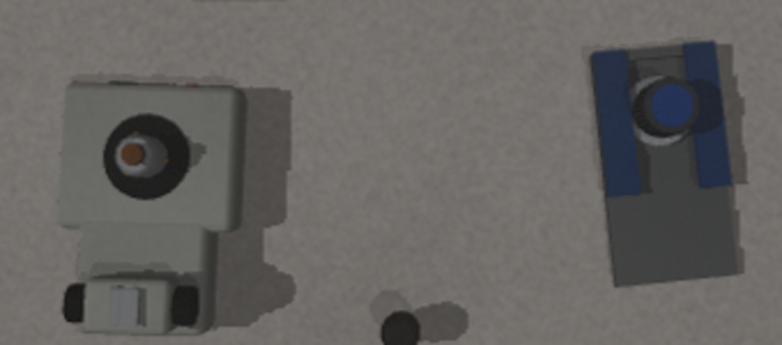

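The crop shows the cell's blue top at the far part of the lane between the lips, and the dock's open end faces the robot. Two views agree on the cell at (0.600, -0.217). Start moving.

```bash
cat >> h.py <<'E'
from scipy.spatial.transform import Rotation as Ro
def go(p,yaw):
    "yaw = bearing of tool y; prints normalised row to pose p, tool down"
    s=get_state();R=Ro.from_quat(s["eef_rot"]);y=np.array([np.cos(yaw),np.sin(yaw),0]);z=np.array([0,0,-1.])
    G=Ro.from_matrix(np.c_[np.cross(y,z),y,z])
    d=R.inv().apply(np.array(p)-s["tool_pos"])/.5; t=(R.inv()*G).as_rotvec()/.5
    print("row",d.round(4).tolist(),t.round(4).tolist(),"pos",s["tool_pos"].round(4),"F",s["contact_force"].round(2),"t",round(s["clock"],2))
E
python3 - <<'E'
from h import *
d=snapshot("top");s=snapshot("scene")
print(tri(d,(177.1,206.7),s,(379.3,146.0)),tri(d,(411.8,185.4),s,(269.3,255.9)))
go([.55,.2,.40],.82)
E
```

```text
[0.56301614 0.22708413 0.08551847] [ 0.59980229 -0.21749365  0.06375621]
row [-0.967, -0.5904, 0.0092] [-0.0011, 0.0003, 1.0022] pos [0.1545 0.6055 0.4044] F [-0.02  0.37 -0.22] t 0.3
```

Call:
play_rows([
  [[-0.966, -0.592, 0, 0, 0, 1], [-0.966, -0.592, 0, 0, 0, 1], [-0.966, -0.592, 0, 0, 0, 1], [-0.966, -0.592, 0, 0, 0, 1], [-0.966, -0.592, 0, 0, 0, 1], [-0.966, -0.592, 0, 0, 0, 1], [-0.966, -0.592, 0, 0, 0, 1], [-0.966, -0.592, 0, 0, 0, 1], [-0.966, -0.592, 0, 0, 0, 1], [-0.966, -0.592, 0, 0, 0, 1], [-0.966, -0.592, 0, 0, 0, 1], [-0.966, -0.592, 0, 0, 0, 1], [-0.966, -0.592, 0, 0, 0, 1], [-0.966, -0.592, 0, 0, 0, 1], [-0.966, -0.592, 0, 0, 0, 1]],
], claw=0)

```text
clock: 1.55
tool_pos: [0.5535, 0.1927, 0.4046]
eef_rot: [0.371, 0.929, -0.001, 0.002]
contact_force: [1.0, 0.1, 0.5]
opening: 1.001
finger_force: 0.0
```

```bash
cat >> h.py <<'E'
def wray(s,d,uv,z):
    K=np.array(d["camera_matrix"]);a=(uv[0]-K[0,2])/K[0,0];b=(uv[1]-K[1,2])/K[1,1];r=np.hypot(a,b)+1e-12
    v=np.array([a/r*np.sin(r),b/r*np.sin(r),np.cos(r)]);M=np.array(d["mount"]);R=Ro.from_quat(s["eef_rot"]).as_matrix()
    c=R@M[:3,3]+s["tool_pos"];v=R@M[:3,:3]@v;return c+v*(z-c[2])/v[2]
E
python3 - <<'E'
from h import *
s=get_state();d=snapshot("wrist");print(d["mount"],d["camera_matrix"])
im=d["pixels"];cv2.imwrite("pics/w1.png",im)
h=cv2.cvtColor(im,cv2.COLOR_BGR2HSV);m=((h[...,0]<18)&(h[...,1]>90)&(h[...,2]>50)).astype(np.uint8)
n,l,st,c=cv2.connectedComponentsWithStats(m)
for i in range(1,n):
    if st[i][4]>15: print(c[i].round(1),st[i],wray(s,d,c[i],.087))
go([.60,-.217,.33],.32)
E
```

```text
[[-6.51369922e-05 -9.53987635e-01 -2.99845939e-01  7.69578134e-02]
 [ 9.99999972e-01 -1.30473168e-04  1.97877611e-04 -9.63639702e-04]
 [-2.27894644e-04 -2.99845918e-01  9.53987617e-01  2.02482156e-02]
 [ 0.00000000e+00  0.00000000e+00  0.00000000e+00  1.00000000e+00]] [[309.70691629   0.         325.21302106]
 [  0.         309.70691629 197.39790154]
 [  0.           0.           1.        ]]
[582.7   6.6] [566   0  28  20 289] [0.60616235 0.58165833 0.087     ]
[560.  34.] [ 532    6   55   57 1079] [0.60968392 0.51411155 0.087     ]
[358.2 162.5] [350 154  17  18 228] [0.56227965 0.22752842 0.087     ]
[625.5 256.8] [608 233  32  44 442] [0.99658735 0.47721229 0.087     ]
[392.1 276.8] [ 364  241   57   58 1853] [0.68773508 0.16903001 0.087     ]
row [-0.6375, -0.5338, 0.1503] [0.0001, 0.0038, 0.9886] pos [0.5513 0.196  0.4045] F [-0.48  1.03  0.47] t 1.6
```

View pics/w1.png

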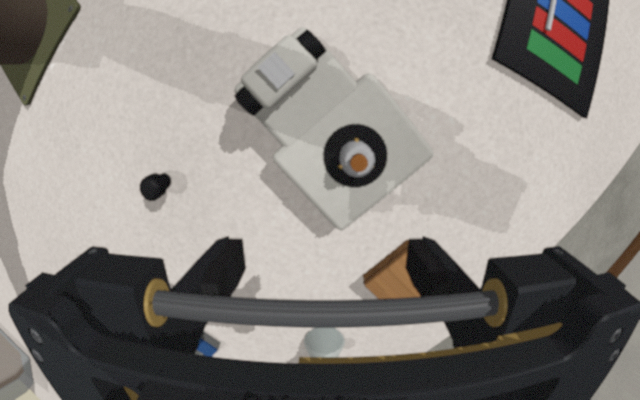

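The wrist image shows the port's amber plunger at (358,162): the port lies at about (0.5625, 0.227). On to the dock.

Call:
play_rows([
  [[-0.637, -0.534, 0.15, 0, 0, 1], [-0.637, -0.534, 0.15, 0, 0, 1], [-0.637, -0.534, 0.15, 0, 0, 1], [-0.637, -0.534, 0.15, 0, 0, 1], [-0.637, -0.534, 0.15, 0, 0, 1], [-0.637, -0.534, 0.15, 0, 0, 1], [-0.637, -0.534, 0.15, 0, 0, 1], [-0.637, -0.534, 0.15, 0, 0, 1], [-0.637, -0.534, 0.15, 0, 0, 1], [-0.637, -0.534, 0.15, 0, 0, 1], [-0.637, -0.534, 0.15, 0, 0, 1], [-0.637, -0.534, 0.15, 0, 0, 1], [-0.637, -0.534, 0.15, 0, 0, 1], [-0.637, -0.534, 0.15, 0, 0, 1], [-0.637, -0.534, 0.15, 0, 0, 1]],
])

```text
clock: 2.85
tool_pos: [0.601, -0.2099, 0.33]
eef_rot: [0.583, 0.812, 0.001, -0.0]
contact_force: [-0.6, 0.6, 0.5]
opening: 1.0
finger_force: 0.0
```

Run:
```python
from h import *
s=get_state();d=snapshot("wrist")
im=d["pixels"];cv2.imwrite("pics/w2.png",im)
h=cv2.cvtColor(im,cv2.COLOR_BGR2HSV);m=((h[...,0]>105)&(h[...,0]<130)&(h[...,1]>110)&(h[...,2]>40)).astype(np.uint8)
n,l,st,c=cv2.connectedComponentsWithStats(m)
for i in range(1,n):
    if st[i][4]>40: print(c[i].round(1),st[i],wray(s,d,c[i],.062))
go([.60,-.217,.25],.0745); print(s["q"].round(2))
```

```text
[323.5 149.3] [ 256  121  137   59 3952] [ 0.58685146 -0.17267092  0.062     ]
[322.  203.9] [ 301  184   43   41 1390] [ 0.60040648 -0.21703219  0.062     ]
[302.5 227.2] [ 243  201  127   51 2747] [ 0.59107431 -0.24264696  0.062     ]
row [-0.0122, -0.0062, 0.1601] [0.0015, -0.0027, 0.5005] pos [ 0.601  -0.2104  0.3301] F [ 0.92 -0.13  0.35] t 2.9
[ 0.29  0.79 -0.04  1.6   0.04  0.75  0.56]
```

View pics/w2.png

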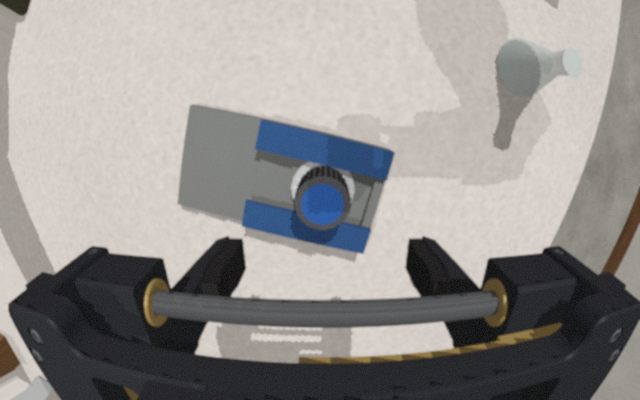

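The wrist image shows the cell's blue disc at (322,204), the dock's open end corners at (192,105) and (179,204), and the flask up right at (520,65), far off.

Run:
```python
from h import *
s=get_state();d=snapshot("wrist")
P=lambda u,z:wray(s,d,u,z)
a,b=P((192,105),.01),P((179,204),.01);e,f=P((393,152),.0235),P((366,252),.0235);i=P((260,120),.0235)
m=(a+b)/2;n=(e+f)/2;u=n-m;print(a,b,e,f,i,"mid",m,n,np.linalg.norm(u[:2]),np.arctan2(u[1],u[0]),np.arctan2(*(e-i)[1::-1]))
go([.60,-.217,.25],.0745)
```

```text
[ 0.44697077 -0.17672557  0.01      ] [ 0.45561137 -0.28544209  0.01      ] [ 0.65146505 -0.15951052  0.0235    ] [ 0.66434333 -0.26574202  0.0235    ] [ 0.5234463  -0.17059507  0.0235    ] mid [ 0.45129107 -0.23108383  0.01      ] [ 0.65790419 -0.21262627  0.0235    ] 0.2074359240756995 0.08909741595663795 0.08636998948375725
row [-0.0112, -0.0057, 0.1601] [0.0013, -0.0018, 0.4992] pos [ 0.6009 -0.2109  0.3301] F [ 0.24  0.64 -0.51] t 2.95
```

Call:
play_rows([
  [[-0.012, -0.006, 0.16, 0, 0, 0.5], [-0.012, -0.006, 0.16, 0, 0, 0.5], [-0.012, -0.006, 0.16, 0, 0, 0.5], [-0.012, -0.006, 0.16, 0, 0, 0.5], [-0.012, -0.006, 0.16, 0, 0, 0.5], [-0.012, -0.006, 0.16, 0, 0, 0.5]],
])

```text
clock: 3.45
tool_pos: [0.6007, -0.2196, 0.2524]
eef_rot: [0.681, 0.733, 0.001, 0.002]
contact_force: [-0.4, 0.5, -0.3]
opening: 0.999
finger_force: 0.0
```

Run:
```python
from h import *
go([.6003,-.217,.195],.0745)
```

```text
row [0.0054, -0.0009, 0.1148] [0.0089, 0.0025, -0.0019] pos [ 0.6007 -0.2196  0.2524] F [-0.36  0.49 -0.28] t 3.45
```

Call:
play_rows([
  [[0.003, 0, 0.04, 0, 0, -0.01], [0.005, 0, 0.08, 0, 0, -0.015], [0.005, 0, 0.11, 0, 0, -0.015], [0.005, 0, 0.115, 0, 0, -0.015], [0.005, 0, 0.115, 0, 0, -0.015], [0.005, 0, 0.115, 0, 0, -0.015]],
])

```text
clock: 3.95
tool_pos: [0.5999, -0.2175, 0.1934]
eef_rot: [0.679, 0.734, 0.0, 0.001]
contact_force: [0.3, -0.5, 0.1]
opening: 1.005
finger_force: 0.0
```

Run:
```python
from h import *
go([.6003,-.217,.195],.082)
s=get_state();d=snapshot("wrist");cv2.imwrite("pics/w3.png",d["pixels"])
im=d["pixels"]
h=cv2.cvtColor(im,cv2.COLOR_BGR2HSV);m=((h[...,0]>105)&(h[...,0]<130)&(h[...,1]>110)&(h[...,2]>40)).astype(np.uint8)
n,l,st,c=cv2.connectedComponentsWithStats(m)
for i in range(1,n):
    if st[i][4]>40: print(c[i].round(1),st[i],wray(s,d,c[i],.062))
```

```text
row [0.0009, 0.0009, -0.0033] [0.0035, 0.0013, -0.0068] pos [ 0.5999 -0.2175  0.1934] F [ 0.34 -0.52  0.12] t 3.95
[312.8 175.8] [  188   148   249    58 13428] [ 0.59140031 -0.16815117  0.062     ]
[326.6 278.8] [ 285  253   84   47 3312] [ 0.60003595 -0.21184027  0.062     ]
[253.5 291.6] [231 285  44  14 481] [ 0.5686223  -0.22182616  0.062     ]
[398.  291.2] [379 284  41  15 462] [ 0.63196067 -0.21677205  0.062     ]
```

View pics/w3.png

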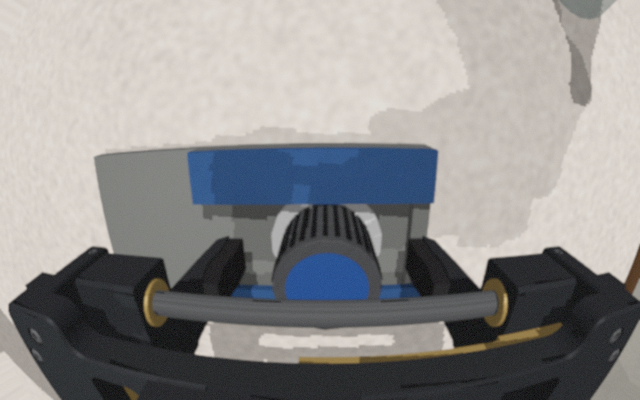

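The wrist image shows the collar (327,270) centred between the fingers (210 and 435), with the lip's edge running parallel to the closing line. Close.

Call:
play_rows([
  [[0, 0, 0, 0, 0, 0], [0, 0, 0, 0, 0, 0], [0, 0, 0, 0, 0, 0], [0, 0, 0, 0, 0, 0], [0, 0, 0, 0, 0, 0], [0, 0, 0, 0, 0, 0], [0, 0, 0, 0, 0, 0], [0, 0, 0, 0, 0, 0]],
], claw=1, squeeze=20)

```text
clock: 4.67
tool_pos: [0.5995, -0.2172, 0.1922]
eef_rot: [0.679, 0.734, 0.0, 0.0]
contact_force: [1.1, -0.8, 0.6]
opening: 0.536
finger_force: 20.0
```

Run:
```python
from h import *
u=np.array([np.cos(.08),np.sin(.08),0]);s=get_state()
go(s["tool_pos"]-.05*u,.08);print(s["opening"],s["finger_force"])
```

```text
row [-0.0001, -0.1, -0.0] [0.0009, 0.0001, -0.0029] pos [ 0.5995 -0.2172  0.1922] F [ 1.06 -0.78  0.64] t 4.67
0.5361564971051883 19.991153977953218
```

Call:
play_rows([
  [[0, -0.02, 0, 0, 0, 0], [0, -0.04, 0, 0, 0, 0], [0, -0.06, 0, 0, 0, 0], [0, -0.08, 0, 0, 0, 0], [0, -0.1, 0, 0, 0, 0], [0, -0.1, 0, 0, 0, 0], [0, -0.1, 0, 0, 0, 0]],
])

```text
clock: 5.25
tool_pos: [0.5482, -0.2214, 0.1923]
eef_rot: [0.679, 0.734, -0.001, -0.001]
contact_force: [-4.8, -1.2, 5.4]
opening: 0.539
finger_force: 20.0
```

Call:
play_rows([
  [[0, -0.02, -0.001, 0, 0, 0], [0, -0.04, -0.001, 0, 0, 0], [0, -0.06, -0.001, 0, 0, 0], [0, -0.08, -0.001, 0, 0, 0], [0, -0.1, -0.001, 0, 0, 0], [0, -0.119, -0.001, 0, 0, 0], [0, -0.119, -0.001, 0, 0, 0], [0, -0.119, -0.001, 0, 0, 0]],
])

```text
clock: 5.92
tool_pos: [0.4904, -0.2258, 0.1926]
eef_rot: [0.679, 0.734, 0.0, 0.0]
contact_force: [0.1, 0.1, -1.6]
opening: 0.541
finger_force: 20.0
```

Run:
```python
from h import *
go([.489,-.227,.30],.08)
d=snapshot("top");s=snapshot("scene")
w=get_state();print(w["opening"],w["finger_force"],w["contact_force"])
cv2.imwrite("pics/c2.png",cv2.resize(s["pixels"][210:310,190:330],None,fx=4,fy=4))
```

```text
row [-0.0021, -0.003, -0.2149] [0.0005, -0.0001, -0.0034] pos [ 0.4904 -0.2258  0.1926] F [ 0.07  0.1  -1.57] t 5.92
0.5407667158977736 20.00439015836946 [ 0.91401867 -0.49007984 -2.10258775]
```

View pics/c2.png

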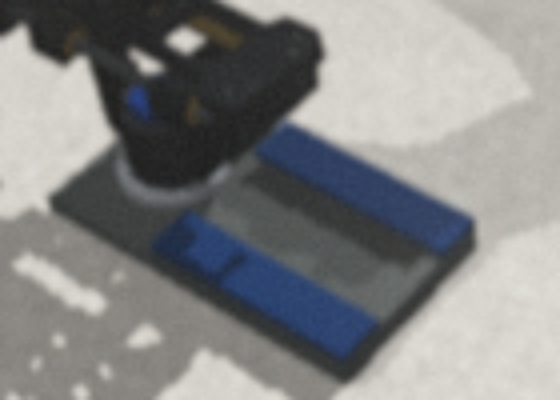

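The crop shows the flange (170,180) just clear of the lips' ends, standing on the open floor. Lift.

Call:
play_rows([
  [[0, -0.003, -0.002, 0, 0, 0], [0, -0.003, -0.01, 0, 0, 0], [0, -0.003, -0.04, 0, 0, 0], [0, -0.003, -0.08, 0, 0, 0], [0, -0.003, -0.13, 0, 0, 0], [0, -0.003, -0.18, 0, 0, 0], [0, -0.003, -0.24, 0, 0, 0], [0, -0.003, -0.24, 0, 0, 0]],
], squeeze=30)

```text
clock: 6.68
tool_pos: [0.4902, -0.2266, 0.3177]
eef_rot: [0.679, 0.734, 0.002, 0.004]
contact_force: [0.6, -0.4, -2.8]
opening: 0.537
finger_force: 30.0
```

Run:
```python
from h import *
go([.5628,.2272,.31],.08)
w=get_state();print(w["opening"],w["finger_force"],w["contact_force"],w["q"])
```

```text
row [0.8936, 0.2155, 0.0136] [0.0169, 0.0082, -0.0035] pos [ 0.4902 -0.2266  0.3177] F [ 0.64 -0.43 -2.85] t 6.68
0.5368511680541862 30.000487836945627 [ 0.63773836 -0.43322754 -2.84526436] [ 0.34228833  0.70373049  0.00870074  1.91562938 -0.01103176  0.5129101
  0.43673505]
```

Call:
play_rows([
  [[0.05, 0.012, 0, 0, 0, 0], [0.12, 0.029, 0, 0, 0, 0], [0.2, 0.048, 0, 0, 0, 0], [0.28, 0.068, 0, 0, 0, 0], [0.36, 0.087, 0, 0, 0, 0], [0.44, 0.106, 0, 0, 0, 0], [0.52, 0.126, 0, 0, 0, 0], [0.6, 0.145, 0, 0, 0, 0], [0.68, 0.164, 0, 0, 0, 0], [0.76, 0.183, 0, 0, 0, 0], [0.83, 0.2, 0, 0, 0, 0], [0.88, 0.212, 0, 0, 0, 0], [0.893, 0.2155, 0.012, 0, 0, 0], [0.893, 0.2155, 0.012, 0, 0, 0], [0.893, 0.2155, 0.012, 0, 0, 0], [0.893, 0.2155, 0.012, 0, 0, 0]],
])

```text
clock: 8.02
tool_pos: [0.5611, 0.2252, 0.3065]
eef_rot: [0.68, 0.733, -0.001, 0.0]
contact_force: [-0.7, -0.6, -1.3]
opening: 0.537
finger_force: 30.0
```

Run:
```python
from h import *
s=get_state();d=snapshot("wrist");cv2.imwrite("pics/w4.png",d["pixels"])
t=snapshot("top");sc=snapshot("scene");np.save("top",t["pixels"])
go([.5628,.2272,.26],.08);print(s["q"].round(2))
cv2.imwrite("pics/c3.png",np.hstack([cv2.resize(sc["pixels"][60:220,300:450],(400,427)),cv2.resize(t["pixels"][140:300,110:260],(400,427))]))
```

```text
row [0.0029, 0.0032, 0.0939] [-0.0002, 0.0019, -0.0087] pos [0.5613 0.2257 0.3069] F [ 0.04 -0.34 -1.51] t 8.17
[-0.54  0.79  0.14  1.73 -0.17  0.64 -0.22]
```

View pics/w4.png

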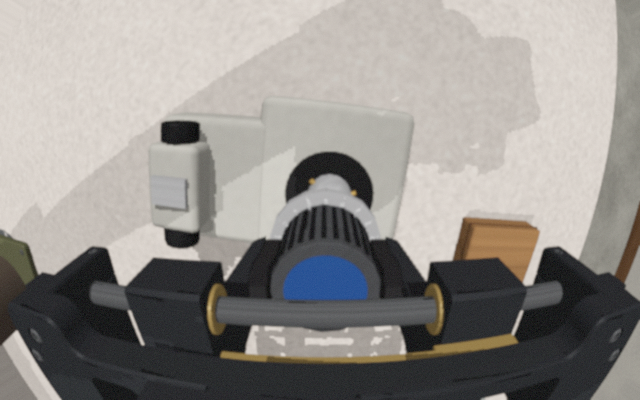

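View pics/c3.png

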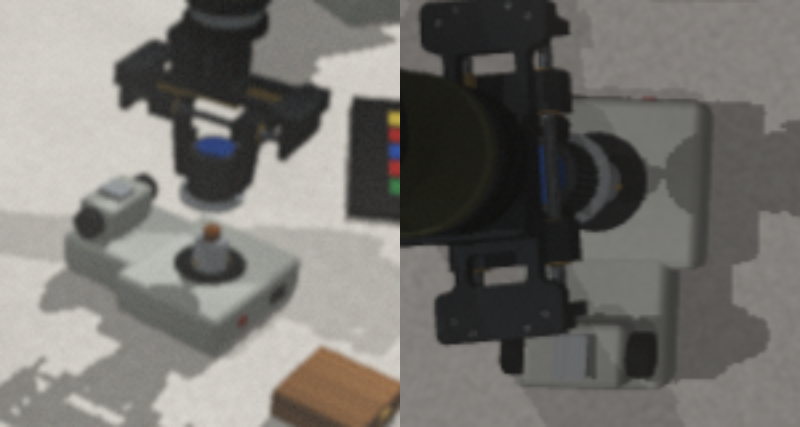

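The wrist image shows the cell at (326,280) in front of the port ring centred at (329,190). The scene crop shows the cell right above the spigot (213 against 211), so it is lined up to a few mm.

Call:
play_rows([
  [[0.002, 0.002, 0.03, 0, 0, 0], [0.002, 0.002, 0.06, 0, 0, 0], [0.002, 0.002, 0.078, 0, 0, 0], [0.002, 0.002, 0.078, 0, 0, 0], [0.002, 0.002, 0.078, 0, 0, 0]],
])

```text
clock: 8.58
tool_pos: [0.562, 0.2281, 0.2676]
eef_rot: [0.679, 0.734, -0.0, -0.0]
contact_force: [1.2, -0.1, -1.6]
opening: 0.534
finger_force: 30.0
```

Run:
```python
from h import *
s=get_state();d=snapshot("wrist");t=snapshot("top")
# black ring on the foot (z=.045): visible part, and cell disc, as widths
g=cv2.cvtColor(d["pixels"],cv2.COLOR_BGR2HSV);m=(g[...,0]>105)&(g[...,0]<130)&(g[...,1]>110)&(g[...,2]>40)
m[:,:270]=0;m[:,390:]=0
for r in range(275,300,6):
    c=np.where(m[r])[0]
    if len(c): print(r,c.min(),c.max(),(c.min()+c.max())/2)
z=s["tool_pos"][2]-.1822+.052
print("disc",wray(s,d,(np.mean(np.where(m[280])[0]),280),z)-s["tool_pos"])
# same side lines of black ring, rows above the flange
k=(d["pixels"].max(2)<50)
for r in range(150,215,8):
    c=np.where(k[r,260:420])[0]+260
    if len(c)>10: print("ring",r,c.min(),c.max(),(c.min()+c.max())/2)
go([.5628,.2272,.253],.08)
```

```text
275 287 363 325.0
281 284 366 325.0
287 283 367 325.0
293 283 367 325.0
299 286 365 325.5
disc [-0.00085244  0.00575184 -0.1302    ]
ring 174 301 355 328.0
ring 182 290 365 327.5
ring 190 285 370 327.5
ring 198 281 374 327.5
ring 206 279 376 327.5
ring 214 303 377 340.0
row [-0.0028, 0.0006, 0.0309] [0.0024, -0.0006, -0.004] pos [0.5624 0.2285 0.2685] F [-0.74  0.43 -1.19] t 8.68
```

Call:
play_rows([
  [[-0.002, 0.003, 0.01, 0, 0, 0], [-0.002, 0.003, 0.02, 0, 0, 0], [-0.002, 0.003, 0.026, 0, 0, 0], [-0.002, 0.003, 0.03, 0, 0, 0], [-0.002, 0.003, 0.03, 0, 0, 0], [-0.002, 0.003, 0.03, 0, 0, 0]],
], squeeze=20)

```text
clock: 9.18
tool_pos: [0.5635, 0.2279, 0.2525]
eef_rot: [0.679, 0.734, -0.0, -0.0]
contact_force: [-0.5, 1.1, -2.4]
opening: 0.537
finger_force: 20.0
```

Call:
play_rows([
  [[0, 0, 0.006, 0, 0, 0], [0, 0, 0.012, 0, 0, 0], [0, 0, 0.018, 0, 0, 0], [0, 0, 0.018, 0, 0, 0], [0, 0, 0.018, 0, 0, 0]],
])

```text
clock: 9.6
tool_pos: [0.5635, 0.2279, 0.2434]
eef_rot: [0.679, 0.734, -0.0, -0.0]
contact_force: [-0.3, 0.1, -1.5]
opening: 0.54
finger_force: 20.0
```

Free so far (underside about 61 mm). Down onto the pins.

Call:
play_rows([
  [[0, 0, 0.004, 0, 0, 0], [0, 0, 0.008, 0, 0, 0], [0, 0, 0.012, 0, 0, 0], [0, 0, 0.012, 0, 0, 0], [0, 0, 0.012, 0, 0, 0]],
])

```text
clock: 10.02
tool_pos: [0.5637, 0.2279, 0.2387]
eef_rot: [0.679, 0.734, 0.0, 0.0]
contact_force: [-1.8, -0.8, 6.0]
opening: 0.54
finger_force: 20.0
```

Resting on the pins. Turn with a light push.

Call:
play_rows([
  [[0, 0, 0.002, 0, 0, -0.1], [0, 0, 0.002, 0, 0, -0.2], [0, 0, 0.002, 0, 0, -0.3], [0, 0, 0.002, 0, 0, -0.4], [0, 0, 0.002, 0, 0, -0.5], [0, 0, 0.002, 0, 0, -0.6], [0, 0, 0.002, 0, 0, -0.6]],
])

```text
clock: 10.6
tool_pos: [0.5638, 0.2285, 0.2385]
eef_rot: [0.56, 0.828, 0.001, 0.0]
contact_force: [-3.4, 1.0, 11.2]
opening: 0.54
finger_force: 20.0
```

Call:
play_rows([
  [[0, 0, 0, 0, 0, -0.1], [0, 0, 0, 0, 0, -0.2], [0, 0, 0, 0, 0, -0.3], [0, 0, 0, 0, 0, -0.4], [0, 0, 0, 0, 0, -0.5], [0, 0, 0, 0, 0, -0.6], [0, 0, 0, 0, 0, -0.7], [0, 0, 0, 0, 0, -0.7]],
])

```text
clock: 11.27
tool_pos: [0.5637, 0.2286, 0.2385]
eef_rot: [0.408, 0.913, 0.001, 0.0]
contact_force: [-3.3, 0.3, 11.1]
opening: 0.544
finger_force: 20.0
```

Call:
play_rows([
  [[0, 0, 0, 0, 0, -0.1], [0, 0, 0, 0, 0, -0.2], [0, 0, 0, 0, 0, -0.3], [0, 0, 0, 0, 0, -0.4], [0, 0, 0, 0, 0, -0.5], [0, 0, 0, 0, 0, -0.6], [0, 0, 0, 0, 0, -0.7], [0, 0, 0, 0, 0, -0.7]],
])

```text
clock: 11.93
tool_pos: [0.5639, 0.2278, 0.2367]
eef_rot: [0.243, 0.97, 0.0, 0.0]
contact_force: [0.4, -0.3, -2.2]
opening: 0.541
finger_force: 20.0
```

Dropped, with no force: the keyways are over the pins. Push down.

Call:
play_rows([
  [[0, 0, 0.003, 0, 0, 0], [0, 0, 0.006, 0, 0, 0], [0, 0, 0.009, 0, 0, 0], [0, 0, 0.012, 0, 0, 0], [0, 0, 0.012, 0, 0, 0], [0, 0, 0.012, 0, 0, 0]],
], squeeze=40)

```text
clock: 12.43
tool_pos: [0.5638, 0.2279, 0.231]
eef_rot: [0.244, 0.97, 0.0, 0.0]
contact_force: [-0.6, -1.2, 4.6]
opening: 0.538
finger_force: 40.0
```

Run:
```python
from h import *
s=get_state();print(s["tool_pos"],s["contact_force"],s["moment"],s["q"].round(2))
```

```text
[0.56378793 0.22793333 0.23100681] [-0.60524878 -1.17208305  4.61920301] [-0.09755761 -0.06232771  0.0168992 ] [-0.39  0.91 -0.13  1.74  0.21  0.51  0.43]
```

Call:
play_rows([
  [[0, 0, 0.003, 0, 0, 0], [0, 0, 0.006, 0, 0, 0], [0, 0, 0.009, 0, 0, 0], [0, 0, 0.009, 0, 0, 0], [0, 0, 0.009, 0, 0, 0], [0, 0, 0.009, 0, 0, 0]],
])

```text
clock: 12.93
tool_pos: [0.5638, 0.2279, 0.2272]
eef_rot: [0.244, 0.97, 0.0, 0.0]
contact_force: [-1.1, -1.3, 10.1]
opening: 0.534
finger_force: 40.0
```

Call:
play_rows([
  [[0, 0, 0.002, 0, 0, 0], [0, 0, 0.004, 0, 0, 0], [0, 0, 0.006, 0, 0, 0], [0, 0, 0.006, 0, 0, 0], [0, 0, 0.006, 0, 0, 0], [0, 0, 0.006, 0, 0, 0]],
])

```text
clock: 13.43
tool_pos: [0.5637, 0.228, 0.227]
eef_rot: [0.244, 0.97, 0.0, 0.001]
contact_force: [-6.4, -3.3, 31.5]
opening: 0.533
finger_force: 39.9
```

Run:
```python
from h import *
s=get_state();print(s["tool_pos"],s["contact_force"],s["moment"])
sc=snapshot("scene");w=snapshot("wrist")
cv2.imwrite("pics/f.png",np.hstack([cv2.resize(sc["pixels"][100:200,310:430],(430,358),interpolation=cv2.INTER_CUBIC),cv2.resize(w["pixels"][100:350,200:450],(358,358))]))
```

```text
[0.56370291 0.22796018 0.22701809] [-6.39092777 -3.34433744 31.46480275] [-0.6501233   1.39581244  0.02001498]
```

View pics/f.png

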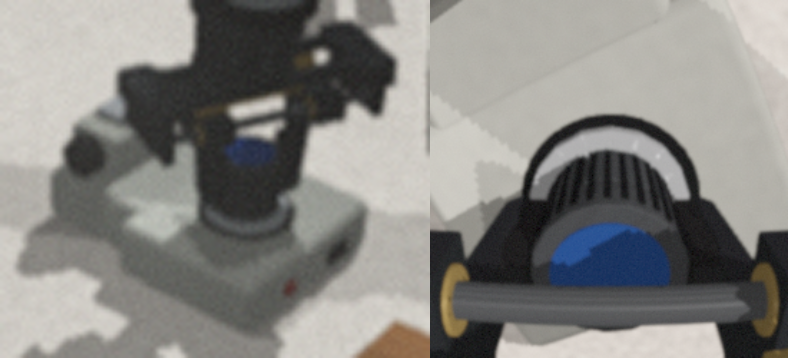

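Flange sits flat on the foot in both crops, and z stopped hard at 0.227, which is the seat height. Ease the push a little, then hand in.

Call:
play_rows([
  [[0, 0, -0.001, 0, 0, 0], [0, 0, -0.001, 0, 0, 0], [0, 0, -0.001, 0, 0, 0], [0, 0, -0.001, 0, 0, 0]],
])

```text
clock: 13.87
tool_pos: [0.5637, 0.2279, 0.227]
eef_rot: [0.244, 0.97, 0.0, 0.001]
contact_force: [-5.5, -3.0, 27.6]
opening: 0.538
finger_force: 40.0
```

Run:
```python
from h import *
s=get_state();print(s["tool_pos"],s["contact_force"],s["finger_force"])
if s["contact_force"][2]>18 and s["tool_pos"][2]<.2275: print(finish_job())
```

```text
[0.56369623 0.22794132 0.22701995] [-5.50460715 -3.04744614 27.61183907] 39.95572617345488
the job is handed in; nothing more can be done
None
```

I handed the job in at 13.9 s with the filter cell keyed over the port's pins, its flange flat on the foot, and the gripper still pressing it home with about 28 N; nothing touched the eyepiece, flask or slide box.

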